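Find and press the concealed catch of the trial-lens case

ROBOT

A 6-joint arm with a two-finger parallel gripper is mounted at the origin on the work surface. World frame = base frame: x ahead of the robot, y to its left, z up, the work surface at z = 0. Lengths are in m, angles in rad, forces in N, time in s.
With the tool pointing down it reaches from about 0.375 to 0.9 m from the base axis. Payload 3.1 kg.
Tool frame: the origin (TCP) lies between the finger pads; the fingertips stand 17 mm ahead of it and the grasp point (between the pads) lies 2 mm behind it; z points along the fingers, y is the line along which they close (so a half turn about z gives the same grasp; the last joint's range is limited). The gripper opens to 85 mm and grips with 20 to 120 N. Pads are 22 mm wide; open, the fingers measure 114 mm over their backs; the gripper's body (76 mm by 85 mm) begins 54 mm behind the grasp point. The pads swing forward as they close: fully open they stand 13 mm farther back than shut.
Start: joints at [-1.51, 0.527, 1.433, -0, 1.181, -0.178], TCP at [0.148, -0.607, 0.248] pointing down, gripper open.
Joint ranges: [-3.08, 3.08], [-0.75, 2.2], [0.22, 2.44], [-1.43, 4.57], [0, 2.65], [-2.85, 2.85]. Speed limits (rad/s): [2.79, 2.79, 3.14, 3.14, 3.14, 3.14].

INTERFACE

Orientations are given as a unit quaternion [x, y, z, w].
In Python, from station import sense, vision, order gives the robot as it stands.
- The arm moves only by the shell command python3 -m crank 'ROWS' [OPENING] [FORCE]. ROWS is JSON, a list of rows, each an object with "dp": the shift along the world's x, y, z in units of 30 mm (1.0 is 30 mm), a list of three; "angular": the turn, a rotation vector about the world's x, y, z in degrees, a list of three. In form: [{"dp": [dx, dy, dz], "angular": [ax, ay, az]}, ...]. A call has 1 to 20 rows; each row shifts and turns the commanded pose from where the row before left it; what a row does not reach is not made up. A row lasts 1/10 s, in which the tool goes at most 50 mm and 8.59 degrees, less where a joint would pass 70% of its speed; a pose out of reach is approached as far as the arm can. A call is refused whole if a number of a shift passes 1 or a number of a turn 8.59, either way. A call with a gripper value outside its range is refused whole. OPENING is the closure, from 0 (fully open) to 1 (shut), set as the call begins (- or left out, the last holds). The fingers move at their own pace and stop on an object; FORCE is the grip in N (left out, the last holds). Time passes only in rows, so rows that do not move let the fingers close. It gives the time, the measured TCP pose, the force, the opening and the grip force at its end, in the units of the state.
- sense(): the state, without advancing time (a new reading comes with each control period).
- vision.snapshot(name): name is "scene" or "top"; returns a dict with "image" (384x512x3 uint8, blue, green, red), "range_z" (384x512 float32, m along the optical axis (not along the pixel's ray), 0 where there is no reading), "mtx" (3x3 intrinsics, pixels), "pose" (4x4, takes a point from camera to world coordinates). Camera axes: x right, y down, z forward; pixel columns grow to the right and rows downward; lengths in m; the calibration is good to about 2 mm. A picture is of the moment at which its call begins.
- order.sign_off(): hands the job in; it is judged then, once.
The state is a dict: "t": time; "q": joint angles; "qd": joint speeds; "tau": joint torques, N m; "tcp_pos": TCP position; "tool_rot": TCP orientation; "force": force on the tool from outside, world axes, zero at the start; "ft_torque": the same for the moment, N m; "finger_gap": opening from 0.0 (shut) to 1.0 (fully open); "gripper_force": force on a finger pad.
Only numpy, scipy, OpenCV 4.12 (cv2) and the standard library are available. Lean on these libraries where they do the work, as an engineer would, in place of code of your own. Each camera call takes 0.05 s, during which the arm holds its last target. There are 200 camera calls.

TASK

Open the trial-lens case on the desk: feel gently with the fingertips along the plain strip in its flat front deck for the flush, slightly recessed push plate of the concealed catch, and press that plate in until the clear lid is let go. Then take the hand away, so that the plate comes back out and the lid can spring right up. Never press hard, and leave the lens and the drop bottle on the deck and the small things on the desk where they are.

Things in the scene. Friction and masses are not known exactly. Their poses are not given: they have to be found in the camera images.
- case: Trial-lens case fixed on the desk: box 280 mm deep (x), 440 wide (y), 70 high, wooden walls; origin at the centre of its underside. The 80 mm of its top nearest the robot (its -x side) is a rigid flat deck of grey laminate, 70 mm above the desk; behind it, over rows of lenses, lies the clear lid, about level with the deck. It may be turned up to 0.25 rad.
- deck (a point): Middle of the plain strip in the front deck, at the level of the deck's top; axes as the case's. The rigid strip is level with the deck, of the same laminate, 50 mm (x) by 190 mm (y), with a hairline seam. The catch's push plate lies on its middle line, its centre anywhere from -60 to +60 mm along y from this point: the place differs every time; find it by touch or by its seam.
- catch (a joint): How far the push plate is pressed straight down, in m: 0 at rest, at most 0.007. The plate is 36 mm (x) by 50 mm (y), same laminate as the strip, its face at rest 2 mm below the strip, with a 1 mm gap around it. Spring return: about 2 N starts it, 5 N hold it fully in. The lid is let go at about 0.004.
- lid (a joint): Angle of the clear lid in rad: 0 shut, 1.25 right up. It is hinged along the far (+x) edge of the case and held shut by the catch; once let go it swings up by itself in about 3 s, its free edge rising beside the deck, and stays up.
- lid_edge (a point): Middle of the lid's free (near) edge; when shut, 40 mm toward the case's +x from the strip's middle line.
- lens: Loose trial lens: metal rim 38 mm across, 4 mm thick, with a 14 mm tab, lying on the left (+y) end of the deck beyond the strip, 155 to 190 mm from the deck's middle; origin under its centre. Not to be moved.
- penlight: Pen torch 130 mm long (its x), 13 mm thick, lying on the desk to the left of the case; origin under its middle. Not to be moved.
- drops: Small white eye-drop bottle, 28 mm across and 65 mm high, standing on the right (-y) end of the deck beyond the strip, 165 to 195 mm from the deck's middle; origin under its centre. Not to be moved.
- occluder: Black eye occluder: a flat disc 60 mm across on a handle, 190 mm long (its x) and 4 to 8 mm thick, lying on the desk to the right of the case; origin under its middle. Not to be moved.

How it is judged:
By the outcome, as a careful person would: the job done as asked, in the order asked, and still so for the second after the job is handed in, with the robot touching nothing.
It also fails if it takes over 51 s, if anything falls off the work surface, if the arm or the gripper's body presses on something with over 40 N, if the wrist force passes 120 N, or if a joint passes its speed limit or range.

## Working session

There is one attempt and no reset: what is moved stays moved. The work goes in short steps, Python scripts to look and compute and a shell command to move; the robot and the scene stay as the last step left them, time stands still between calls to the robot, and variables do not carry over. Pictures are saved under pics/ and viewed, at most 10 in all, crops included, and the job is handed in when it is done.

```bash
mkdir -p pics; python3 - <<'E'
from station import sense,vision
import cv2,numpy as np
for n in("top","scene"):
    s=vision.snapshot(n);cv2.imwrite(f"pics/{n}1.png",s["image"]);np.savez(f"{n}1.npz",**s)
    print(n,s["mtx"].round(1).tolist(),s["pose"].round(3).tolist())
s=sense();print(s["t"],s["tcp_pos"],s["tool_rot"],s["force"],s["finger_gap"])
E
```

```text
top [[363.9, 0.0, 261.2], [0.0, 363.9, 190.8], [0.0, 0.0, 1.0]] [[-0.017, -0.985, 0.172, 0.465], [-1.0, 0.014, -0.023, 0.011], [0.02, -0.172, -0.985, 0.963], [0.0, 0.0, 0.0, 1.0]]
scene [[353.1, 0.0, 253.3], [0.0, 353.1, 190.2], [0.0, 0.0, 1.0]] [[-0.272, 0.668, -0.692, 1.286], [0.962, 0.203, -0.182, 0.164], [0.019, -0.716, -0.698, 0.775], [0.0, 0.0, 0.0, 1.0]]
0.1 [ 0.14781402 -0.6066504   0.24741838] [ 9.92881905e-01  1.19098970e-01  6.25083095e-05 -9.76663364e-04] [-0.21666681  0.15219813  0.44401607] 1.0011720635778216
```

View pics/top1.png

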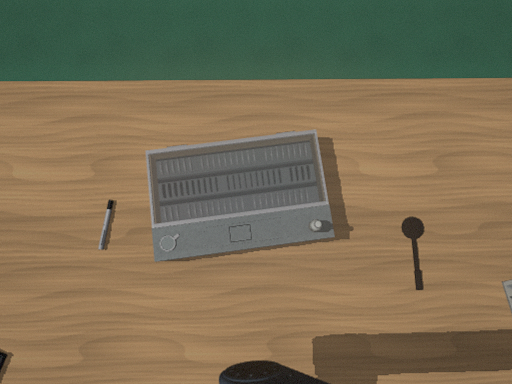

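View pics/scene1.png

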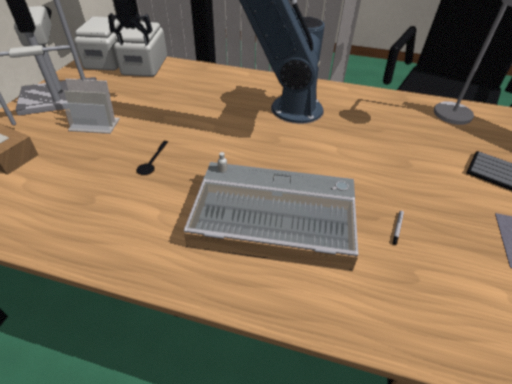

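The top view shows the case turned slightly. A dark rectangle about 23 px wide sits at about (240,233), which fits the plate's seam. The lens is at (168,243), the bottle at (316,226), and the front corners are at about (155,259) and (333,239).

```bash
cat > h.py <<'E'
import numpy as np
def ray(s,u,v,z):
    K,P=s["mtx"],s["pose"]; d=P[:3,:3]@np.linalg.solve(K,[u,v,1]); o=P[:3,3]
    return o+d*(z-o[2])/d[2]
E
python3 - <<'E'
import numpy as np,cv2
from h import ray
s=np.load("top1.npz");im=s["image"]
c=cv2.resize(im[195:270,145:345],None,fx=4,fy=4,interpolation=cv2.INTER_CUBIC)
cv2.imwrite("pics/crop1.png",c)
g=cv2.cvtColor(im,cv2.COLOR_BGR2GRAY)[220:247,222:260]
m=(g<np.median(g)-18).astype(np.uint8)
n,l,st,ce=cv2.connectedComponentsWithStats(m,connectivity=8)
k=1+np.argmax(st[1:,4]);print(st[k])
ys,xs=np.where(l==k)
(cx,cy),wh,a=r=cv2.minAreaRect(np.c_[xs,ys].astype(np.float32)+[222,220]if 0 else (np.c_[xs,ys]+[222,220]).astype(np.float32))
print(r);print("centre",ray(s,cx,cy,.07)); print([ray(s,*p,.07).round(4).tolist() for p in cv2.boxPoints(r)])
for p in [(155,259),(333,239),(168,243),(316,229)]: print(p,ray(s,*p,.07).round(3))
z=s["range_z"][int(cy)+0,int(cx)];q=s["pose"]@np.r_[np.linalg.solve(s["mtx"],[cx,cy,1])*z,1];print("depth pt",q)
E
```

```text
[22  4  7  8 13]
((248.48236083984375, 226.2294158935547), (9.219545364379883, 3.9047484397888184), 49.39870071411133)
centre [0.53296117 0.02334389 0.07      ]
[[0.5386, 0.0343, 0.07], [0.5447, 0.0269, 0.07], [0.5273, 0.0124, 0.07], [0.5213, 0.0198, 0.07]]
(155, 259) [0.458 0.248 0.07 ]
(333, 239) [ 0.499 -0.183  0.07 ]
(168, 243) [0.496 0.218 0.07 ]
(316, 229) [ 0.524 -0.142  0.07 ]
depth pt [0.53299044 0.02334901 0.06961523 1.        ]
```

View pics/crop1.png

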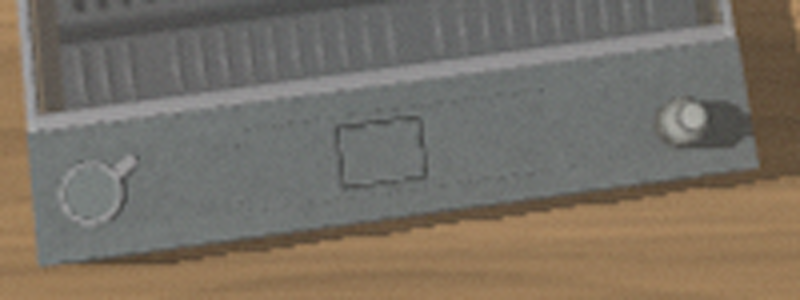

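The crop shows the seam rectangle with corners at about (337,125), (423,117), (427,179) and (345,187). The faint strip outline is around it, the lens is at the left and the bottle at the right. Next I check its size and position.

```bash
python3 - <<'E'
import numpy as np
from h import ray
s=np.load("top1.npz")
f=lambda p:ray(s,145+(p[0]-1.5)/4,195+(p[1]-1.5)/4,.07)
q=[f(p) for p in[(337,125),(423,117),(427,179),(345,187)]]
a,b=f((42,264)),f((757,168));d=a-b;yaw=np.arctan2(-d[0],d[1]);print("width",np.linalg.norm(d),"yaw",yaw)
c=np.mean(q,0);print("plate",c,"sides",[np.linalg.norm(q[i]-q[i-1]).round(4) for i in range(4)])
ex=np.array([np.cos(yaw),np.sin(yaw),0]);ey=np.array([-ex[1],ex[0],0])
m=(a+b)/2+.04*ex;print("deck mid",m,"plate in deck",(c-m)@ex,(c-m)@ey)
p=m+((c-m)@ey)*ey
t=np.array([.1478,-.6067,.2474]);print("target",p,"shift/30mm to z.11",(np.r_[p[:2],.11]-t)/.03, np.degrees(yaw-.2388))
E
```

```text
width 0.4362517883481111 yaw 0.11504136741262187
plate [0.51776278 0.04327653 0.07      ] sides [np.float64(0.038), np.float64(0.0528), np.float64(0.0378), np.float64(0.05)]
deck mid [0.51894559 0.03592548 0.07      ] plate in deck -0.0003311809069267186 0.007438237863652629
target [0.51809177 0.04331455 0.07      ] shift/30mm to z.11 [12.34305896 21.66715165 -4.58      ] -7.090847325566982
```

```bash
python3 -m crank '[{"dp":[0.6,0.5,0],"angular":[0,0,-3.5]},{"dp":[1,0.8,0],"angular":[0,0,-3.6]},{"dp":[1,1,0],"angular":[0,0,0]},{"dp":[1,1,0],"angular":[0,0,0]},{"dp":[1,1,0],"angular":[0,0,0]},{"dp":[1,1,0],"angular":[0,0,0]},{"dp":[1,1,0],"angular":[0,0,0]},{"dp":[1,1,0],"angular":[0,0,0]},{"dp":[1,1,0],"angular":[0,0,0]},{"dp":[1,1,0],"angular":[0,0,0]},{"dp":[0.7,1,0],"angular":[0,0,0]},{"dp":[0.5,1,0],"angular":[0,0,0]},{"dp":[0.5,1,0],"angular":[0,0,0]},{"dp":[0.5,1,0],"angular":[0,0,0]},{"dp":[0.5,1,0],"angular":[0,0,0]},{"dp":[0,1,0],"angular":[0,0,0]},{"dp":[0,1,0],"angular":[0,0,0]},{"dp":[0,1,0],"angular":[0,0,0]},{"dp":[0,1,0],"angular":[0,0,0]},{"dp":[0,1,0],"angular":[0,0,0]}]' 1 20; python3 -c "
from station import sense
s=sense();print(s['tcp_pos'],s['tool_rot'],s['q'],s['force'],s['finger_gap'])"
```

```text
t: 2.1
tcp_pos: [0.5164, -0.0269, 0.248]
tool_rot: [0.998, 0.057, -0.0, -0.0]
force: [0.5, 0.0, 0.1]
finger_gap: 0.001
gripper_force: 0.0
[ 0.51642565 -0.0269376   0.2479703 ] [ 9.98353265e-01  5.73634391e-02 -4.13847922e-04 -1.53331293e-04] [-2.68459104e-01  3.83752364e-01  1.70041578e+00  2.93335146e-05
  1.05830682e+00  1.18753293e+00] [0.48314172 0.03743836 0.05271169] 0.0008029276731240674
```

```bash
python3 -m crank '[{"dp":[0,0.8,-0.3],"angular":[0,0,0]},{"dp":[0,0.8,-0.7],"angular":[0,0,0]},{"dp":[0,0.76,-0.9],"angular":[0,0,0]},{"dp":[0,0,-1],"angular":[0,0,0]},{"dp":[0,0,-1],"angular":[0,0,0]},{"dp":[0,0,-0.6],"angular":[0,0,0]},{"dp":[0,0,-0.4],"angular":[0,0,0]},{"dp":[0,0,0],"angular":[0,0,0]},{"dp":[0,0,0],"angular":[0,0,0]}]'; python3 - <<'E'
from station import vision
import cv2
s=vision.snapshot("scene");cv2.imwrite("pics/scene2.png",cv2.resize(s["image"][100:270,170:370],None,fx=3.5,fy=3.5))
E
```

```text
t: 3.0
tcp_pos: [0.5172, 0.0425, 0.1016]
tool_rot: [0.998, 0.057, 0.0, 0.0]
force: [0.2, -0.4, 0.8]
finger_gap: -0.005
gripper_force: 0.0
```

View pics/scene2.png

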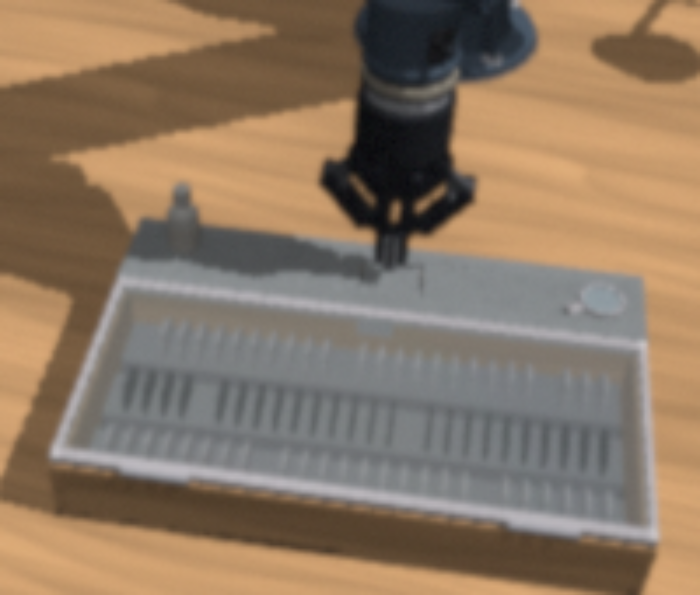

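The fingertips (crop ~(392,262)) are above the plate's seam, clear of the bottle and the lens. Now I feel my way down.

```bash
python3 -m crank '[{"dp":[0,0,-0.15],"angular":[0,0,0]},{"dp":[0,0,-0.1],"angular":[0,0,0]},{"dp":[0,0,-0.1],"angular":[0,0,0]},{"dp":[0,0,-0.05],"angular":[0,0,0]},{"dp":[0,0,0],"angular":[0,0,0]},{"dp":[0,0,0],"angular":[0,0,0]}]'; for i in 1 2; do python3 -m crank '[{"dp":[0,0,-0.03],"angular":[0,0,0]},{"dp":[0,0,-0.03],"angular":[0,0,0]},{"dp":[0,0,0],"angular":[0,0,0]}]' | grep -E "tcp|force:"; done
```

```text
t: 3.65
tcp_pos: [0.5168, 0.0426, 0.0893]
tool_rot: [0.998, 0.057, -0.0, -0.0]
force: [0.0, -1.0, -0.2]
finger_gap: -0.001
gripper_force: 0.0
tcp_pos: [0.5168, 0.0426, 0.0874]
force: [0.7, -0.0, -0.4]
gripper_force: 0.0
tcp_pos: [0.5167, 0.0426, 0.0856]
force: [-0.3, -0.1, -1.0]
gripper_force: 0.0
```

```bash
for i in 1 2; do python3 -m crank '[{"dp":[0,0,-0.03],"angular":[0,0,0]},{"dp":[0,0,-0.03],"angular":[0,0,0]},{"dp":[0,0,0],"angular":[0,0,0]}]' | grep -E "tcp|force:"; done
```

```text
tcp_pos: [0.5169, 0.0426, 0.0841]
force: [-0.5, 1.2, 2.0]
gripper_force: 1.1
tcp_pos: [0.5169, 0.0426, 0.0822]
force: [-0.3, -0.5, 3.6]
gripper_force: 1.9
```

The surface yields with spring-like force (2.0 then 3.6 N), so this is the plate. I press a little further.

```bash
python3 -m crank '[{"dp":[0,0,-0.03],"angular":[0,0,0]},{"dp":[0,0,-0.03],"angular":[0,0,0]},{"dp":[0,0,-0.03],"angular":[0,0,0]},{"dp":[0,0,0],"angular":[0,0,0]}]' | grep -E "tcp|force:"; python3 - <<'E'
from station import vision
import cv2
s=vision.snapshot("scene");cv2.imwrite("pics/scene3.png",cv2.resize(s["image"][100:270,170:370],None,fx=3.5,fy=3.5))
E
```

```text
tcp_pos: [0.5169, 0.0425, 0.0793]
force: [-0.9, -0.1, 4.0]
gripper_force: 1.9
```

View pics/scene3.png

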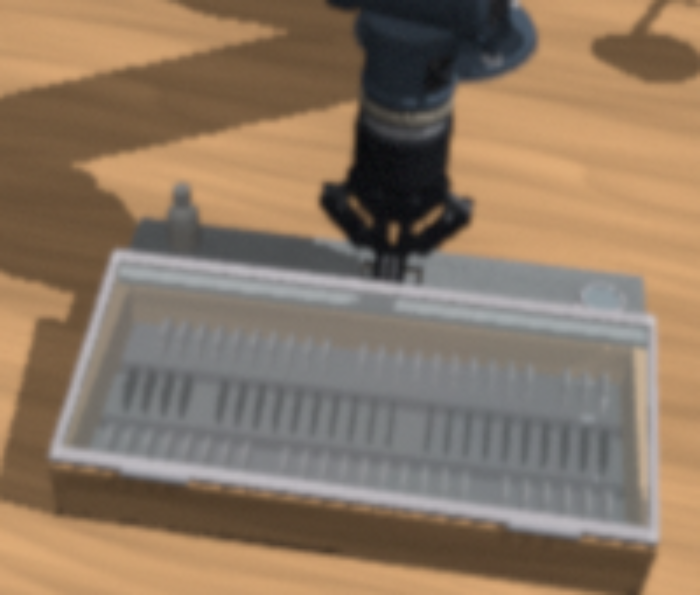

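The lid is rising (free edge now above the deck, crop ~(390,280)). I withdraw up, then back.

```bash
python3 -m crank '[{"dp":[0,0,0.3],"angular":[0,0,0]},{"dp":[-0.1,0,0.5],"angular":[0,0,0]},{"dp":[-0.5,0,0.6],"angular":[0,0,0]},{"dp":[-0.7,0,0.7],"angular":[0,0,0]},{"dp":[-0.7,0,0.7],"angular":[0,0,0]},{"dp":[-0.6,0,0.7],"angular":[0,0,0]},{"dp":[-0.4,0,0.6],"angular":[0,0,0]},{"dp":[0,0,0.4],"angular":[0,0,0]},{"dp":[0,0,0],"angular":[0,0,0]},{"dp":[0,0,0],"angular":[0,0,0]},{"dp":[0,0,0],"angular":[0,0,0]},{"dp":[0,0,0],"angular":[0,0,0]},{"dp":[0,0,0],"angular":[0,0,0]},{"dp":[0,0,0],"angular":[0,0,0]},{"dp":[0,0,0],"angular":[0,0,0]},{"dp":[0,0,0],"angular":[0,0,0]},{"dp":[0,0,0],"angular":[0,0,0]},{"dp":[0,0,0],"angular":[0,0,0]},{"dp":[0,0,0],"angular":[0,0,0]},{"dp":[0,0,0],"angular":[0,0,0]}]'; python3 -m crank '[{"dp":[0,0,0],"angular":[0,0,0]},{"dp":[0,0,0],"angular":[0,0,0]},{"dp":[0,0,0],"angular":[0,0,0]},{"dp":[0,0,0],"angular":[0,0,0]},{"dp":[0,0,0],"angular":[0,0,0]},{"dp":[0,0,0],"angular":[0,0,0]},{"dp":[0,0,0],"angular":[0,0,0]},{"dp":[0,0,0],"angular":[0,0,0]},{"dp":[0,0,0],"angular":[0,0,0]},{"dp":[0,0,0],"angular":[0,0,0]},{"dp":[0,0,0],"angular":[0,0,0]},{"dp":[0,0,0],"angular":[0,0,0]},{"dp":[0,0,0],"angular":[0,0,0]},{"dp":[0,0,0],"angular":[0,0,0]},{"dp":[0,0,0],"angular":[0,0,0]},{"dp":[0,0,0],"angular":[0,0,0]},{"dp":[0,0,0],"angular":[0,0,0]},{"dp":[0,0,0],"angular":[0,0,0]},{"dp":[0,0,0],"angular":[0,0,0]},{"dp":[0,0,0],"angular":[0,0,0]}]'; python3 - <<'E'
from station import vision
import cv2,numpy as np
cv2.imwrite("pics/both4.png",cv2.resize(np.vstack([vision.snapshot(n)["image"] for n in("scene","top")]),(400,600)))
E
```

```text
t: 7.3
tcp_pos: [0.4269, 0.0426, 0.2145]
tool_rot: [0.998, 0.057, 0.0, 0.0]
force: [-0.4, 0.5, -0.4]
finger_gap: -0.0
gripper_force: 0.0
t: 9.3
tcp_pos: [0.4269, 0.0426, 0.2144]
tool_rot: [0.998, 0.057, -0.0, -0.0]
force: [0.4, -0.6, -0.3]
finger_gap: -0.002
gripper_force: 0.0
```

View pics/both4.png

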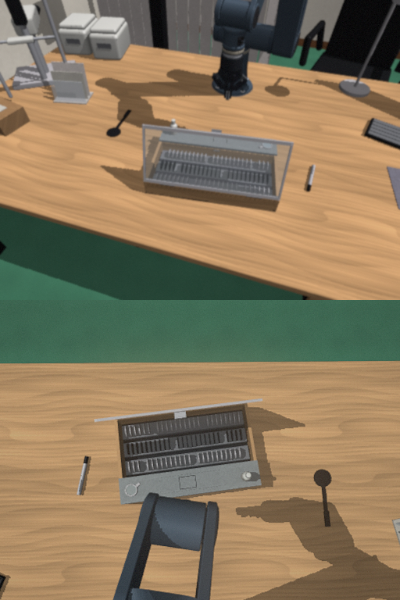

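The lid stands right up (its edge at y~410 in the top view). The lens, bottle, penlight and occluder are where they were, and the hand is clear.

```bash
python3 -m crank '[{"dp":[0,0,0],"angular":[0,0,0]},{"dp":[0,0,0],"angular":[0,0,0]},{"dp":[0,0,0],"angular":[0,0,0]},{"dp":[0,0,0],"angular":[0,0,0]},{"dp":[0,0,0],"angular":[0,0,0]}]' | head -1; python3 -c "
from station import order
print(order.sign_off())"
```

```text
t: 9.9
the job is handed in; nothing more can be done
None
```

The case is open: I pressed the catch plate in with about 4 N, the lid has sprung right up, the hand is clear, nothing else on the deck or desk was moved, and the job was handed in at 9.9 s.

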